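# Return the balance weights to their block in order of size

### The arm

A 6-joint arm with a two-finger parallel gripper is mounted at the origin on a cart in front of the work surface, level with it; the furniture and walls round the work are solid. World frame = base frame: x ahead of the robot, y to its left, z up, the work surface at z = 0. Lengths are in m, angles in rad, forces in N, time in s.
With the tool pointing down it reaches from about 0.3 to 0.875 m from the base axis. Payload 6.4 kg.
Tool frame: the origin (TCP) lies at the very end of the fingers, on their centre line; the grasp point (between the pads) lies 19 mm behind it; z points along the fingers, y is the line along which they close (so a half turn about z gives the same grasp; the last joint's range is limited). The gripper opens to 85 mm and grips with 20 to 120 N. Pads are 22 mm wide; open, the fingers measure 114 mm over their backs; the gripper's body (76 mm by 85 mm) begins 54 mm behind the grasp point. The pads swing forward as they close: fully open they stand 13 mm farther back than shut.
Start: joints at [1.075, 0.181, 1.607, -0, 1.354, -0.206], TCP at [0.164, 0.551, 0.231] pointing down, gripper open.
Joint ranges: [-2.99, 2.99], [-0.89, 2.07], [0.3, 2.58], [-1.14, 4.28], [0, 2.63], [-3.12, 3.12]. Speed limits (rad/s): [2.57, 2.57, 3.01, 3.14, 3.14, 3.14].

### API

Orientations are given as a unit quaternion [w, x, y, z].
In Python, from plant import r gives the robot as it stands. The module is installed in compiled form; this text tells all that it offers.
- The arm moves only by the tool step_arm, never from a script. Its argument "increments" is a list of rows, each a list of 7 numbers: the shift along the tool's x, y, z in units of 25 mm (1.0 is 25 mm), then the turn, a rotation vector about the tool's x, y, z in units of 5 degrees (1.0 is 5 degrees), then the closure, from 0 (fully open) to 1 (shut). A call has 1 to 20 rows; each row shifts and turns the commanded pose from where the row before left it, along the tool's axes as they then stand; what a row does not reach is not made up. A row lasts 1/8 s, in which the tool goes at most 62.5 mm and 10.7 degrees, less where a joint would pass 70% of its speed; a pose out of reach is approached as far as the arm can. A call is refused whole if a number of a shift passes 1 or a number of a turn 1, either way. A call with a gripper value outside its range is refused whole. The fingers move at their own pace and stop on an object; "force" is the grip in N (left out, the last holds). Time passes only in rows, so rows that do not move let the fingers close. It gives the time, the measured TCP pose, the force, the opening and the grip force at its end, in the units of the state.
- r.observe(): the state, without advancing time (a new reading comes with each control period).
- r.capture(name): name is "scene" or "side" or "wrist"; returns a dict with "color" (480x640x3 uint8, blue, green, red), "fx", "fy", "cx", "cy" (pixels), "cam_to_world" (4x4, takes a point from camera to world coordinates); the wrist camera has in their place "T_tool_cam" (4x4, takes a point from camera to tool coordinates, whose origin is the TCP and whose axes are the flange's). Camera axes: x right, y up, looking along -z (the intrinsics and any distortion apply to the point x, -y, -z); pixel columns grow to the right and rows downward; lengths in m; the calibration is good to about 2 mm. A picture is of the moment at which its call begins: read the wrist's pose just before it. There is no depth.
- r.hand_in(): hands the job in; it is judged then, once.
Trained networks look in a picture, given as the dict that the camera call returned (one of the last four; its "shot" number tells which), for a name from the list of things; names that differ only in an ending like _2 or _b are one class to them, and where a whole thing is asked for, a point or a joint stands for the part that bears it (a point fixed in the world has none). Each returns a list of dicts, best first, with "conf" (0 to 1); they miss things now and then, are a little off and sometimes report something else, mostly with a low value. They report only what shows in the picture. A call takes as long as a camera call. They do not tell look-alikes from the thing itself.
- r.look_for(picture, target): "at" ([x, y, z] in m, in world coordinates, good to about 4 mm: the middle of the surface that is visible of it).
- r.tip_of(picture, target): "at" ([x, y, z] in m, in world coordinates, good to about 4 mm: a listed point, or the origin of a listed thing).
The state is a dict: "time_s": time; "q": joint angles; "qd": joint speeds; "tau": joint torques, N m; "eef_pos": TCP position; "eef_rot": TCP orientation; "ft_force": force on the tool from outside, world axes, zero at the start; "torque": the same for the moment, N m; "gripper_width": finger opening in m; "gripper_force": force on a finger pad.
Only numpy, scipy, OpenCV 4.12 (cv2) and the standard library are available. Lean on these libraries where they do the work, as an engineer would, in place of code of your own. Each camera call takes 0.05 s, during which the arm holds its last target. There are 200 camera calls.

### The job

The balance check is finished: put the four loose steel knob weights back into their wooden block, in order of size, each standing upright and fully down in the well made for it (largest weight in the largest well, and so on to the smallest). Leave the petri dish, tape roll, beaker and slide carton where they are.

Things in the scene. Friction and masses are not known exactly. Their poses are not given: they have to be found in the camera images.
- weight_a: The largest of four loose plain stainless-steel knob weights, round about its own z axis, standing upright, about 500 g. Cylindrical body 50 mm in diameter and 34 mm tall, above it a narrower neck 6 mm tall, then a round knob 26 mm in diameter and 14 mm tall; 54 mm in all. Origin: centre of its underside; z up.
- weight_b: The second largest of four loose plain stainless-steel knob weights, round about its own z axis, standing upright, about 200 g. Cylindrical body 39 mm in diameter and 22 mm tall, above it a narrower neck 6 mm tall, then a round knob 21 mm in diameter and 13 mm tall; 41 mm in all. Origin: centre of its underside; z up.
- weight_c: The second smallest of four loose plain stainless-steel knob weights, round about its own z axis, standing upright, about 100 g. Cylindrical body 28 mm in diameter and 20 mm tall, above it a narrower neck 5 mm tall, then a round knob 16 mm in diameter and 13 mm tall; 38 mm in all. Origin: centre of its underside; z up.
- weight_d: The smallest of four loose plain stainless-steel knob weights, round about its own z axis, standing upright, about 50 g. Cylindrical body 17 mm in diameter and 22 mm tall, above it a narrower neck 5 mm tall, then a round knob 12 mm in diameter and 10 mm tall; 37 mm in all. Origin: centre of its underside; z up.
- weight_block: Fixed wooden block, 80 (its x) by 222 (its y) by 24 mm tall, at any yaw, with a row of four round flat wells 12 mm deep (floor 12 mm above its underside, mouths bevelled 3 mm). Origin: centre of its underside, z up. Wells, all at x = 0: 60 mm wide at y = -72 mm; 49 at -7.5; 38 at +46; 27 at +88.5 mm. Each is 10 mm wider than its weight; a larger weight does not fit.
- petri_dish: Bystander: closed petri dish, 94 mm across, 14 mm tall, loose. Origin: centre of its underside.
- label_tape: Bystander: roll of white label tape lying flat, 78 mm across, 19 mm tall, loose. Origin: centre of its underside.
- beaker: Bystander: clear empty beaker, 59 x 65 mm, 72 mm tall, loose. Origin: centre of its underside.
- slide_box: Bystander: red cardboard slide carton, 80 x 100 mm, 30 mm tall, loose. Origin: centre of its underside.
- water_bath: Equipment, fixed: long grey water bath standing close behind the weights, solid; keep arm and gripper clear of it. Origin: centre of its underside, unturned. It reaches 175 mm in front of its origin (-x), 368 mm to either side (y), and is 238 mm tall (lid knobs and rear panel stand higher).
Things that resemble listed ones, but are neither listed nor needed, are in the scene too. What is shaped like the weight_b but blue or purple is not meant.

How it is judged:
By the outcome, as a careful person would: the job done as asked, in the order asked, and still so for the second after the job is handed in, with the robot touching nothing.
It also fails if it takes over 141 s, if anything falls off the work surface, if the arm or the gripper's body presses on something with over 40 N, if the wrist force passes 120 N, or if a joint passes its speed limit or range.

## Working session

There is one attempt and no reset: what is moved stays moved. The work goes in short steps, Python scripts to look and compute and a tool call to move; the robot and the scene stay as the last step left them, time stands still between calls to the robot, and variables do not carry over. Pictures are saved under pics/ and viewed, at most 14 in all, crops included, and the job is handed in when it is done.

Besides the shell and the picture viewer there is one more tool, called after ">>>" as name(argument=value, ...) on one line, values as JSON. step_arm: Moves the arm, as the interface text tells. Its arguments: {"type":"object","properties":{"increments":{"type":"array","items":{"type":"array","items":{"type":"number"}}},"force":{"type":"number"}},"required":["increments"]}

```bash
mkdir -p pics; cat > h.py <<'E'
import numpy as np,cv2
from plant import r
def snap(c,n):
    s=r.observe(); p=r.capture(c); cv2.imwrite(f'pics/{n}.png',p['color'])
    return s,p
def R(q):
    from scipy.spatial.transform import Rotation as Ro
    return Ro.from_quat([q[1],q[2],q[3],q[0]]).as_matrix()
def cam(s,p):
    if 'cam_to_world' in p: return np.array(p['cam_to_world'])
    T=np.eye(4);T[:3,:3]=R(s['eef_rot']);T[:3,3]=s['eef_pos'];return T@np.array(p['T_tool_cam'])
def px(s,p,X):
    T=cam(s,p);c=T[:3,:3].T@(np.array(X)-T[:3,3]);return np.array([p['cx']+p['fx']*c[0]/-c[2],p['cy']-p['fy']*c[1]/-c[2]])
def atz(s,p,uv,z):
    T=cam(s,p);d=T[:3,:3]@np.array([(uv[0]-p['cx'])/p['fx'],-(uv[1]-p['cy'])/p['fy'],-1]);return T[:3,3]+d*(z-T[2,3])/d[2]
E
python3 - <<'E'
from h import *
for c in ['scene','side','wrist']:
    s,p=snap(c,c+'0')
    print(c,[k for k in p if k!='color'],p['fx'],cam(s,p)[:3,3].round(3),cam(s,p)[:3,2].round(2))
    for t in ['weight_a','weight_block','petri_dish','beaker','label_tape','slide_box','water_bath']:
        for f in (r.look_for,r.tip_of):
            print(t,f.__name__,[(np.round(d['at'],3).tolist(),round(d['conf'],2),px(s,p,d['at']).astype(int).tolist()) for d in f(p,t)][:8])
print({k:np.round(v,3) for k,v in s.items()})
E
```

```text
scene ['fx', 'fy', 'cx', 'cy', 'cam_to_world', 'shot'] 490.92123709570575 [-0.177 -1.015  0.751] [-0.55 -0.68  0.48]
weight_a call [([0.432, -0.355, 0.033], 0.61, [346, 329]), ([0.439, -0.088, 0.019], 0.61, [282, 283]), ([0.444, -0.018, 0.018], 0.54, [269, 272]), ([0.429, 0.065, 0.024], 0.48, [248, 260])]
weight_a call [([0.437, -0.338, -0.001], 0.98, [342, 336]), ([0.436, 0.074, -0.001], 0.73, [250, 266]), ([0.443, -0.005, 0.0], 0.58, [267, 276]), ([0.452, 0.142, -0.003], 0.53, [242, 256]), ([0.444, -0.081, -0.001], 0.45, [282, 288])]
weight_block call [([0.508, 0.33, 0.017], 0.6, [227, 223])]
weight_block call [([0.51, 0.34, 0.002], 0.7, [226, 226]), ([0.45, -0.244, -0.0], 0.22, [322, 315])]
petri_dish call [([0.446, -0.252, 0.013], 0.88, [323, 313])]
petri_dish call [([0.448, -0.243, 0.0], 0.69, [321, 315])]
beaker call [([0.561, -0.095, 0.052], 0.67, [319, 259])]
beaker call [([0.572, -0.081, 0.001], 0.85, [319, 271]), ([0.55, 0.091, 0.004], 0.48, [278, 250])]
label_tape call []
label_tape call [([0.551, 0.09, 0.005], 0.57, [278, 250])]
slide_box call []
slide_box call [([0.549, 
[... 1838 characters left out ...]
_dish call []
beaker call []
beaker call []
label_tape call []
label_tape call [([0.452, 0.138, 0.002], 0.56, [93, 479])]
slide_box call []
slide_box call []
water_bath call []
water_bath call []
{'time_s': np.float64(1.5), 'q': array([ 1.075,  0.181,  1.607, -0.   ,  1.354, -0.206]), 'qd': array([-0.001, -0.001,  0.001, -0.001, -0.002,  0.001]), 'tau': array([ 0.0000e+00, -4.4485e+01, -3.5166e+01, -0.0000e+00,  1.0000e-03,
       -0.0000e+00]), 'eef_pos': array([0.164, 0.551, 0.231]), 'eef_rot': array([ 0.   ,  0.144,  0.99 , -0.   ]), 'ft_force': array([ 0.644,  0.387, -0.388]), 'torque': array([-0.025,  0.004,  0.019]), 'gripper_force': np.float64(0.0), 'gripper_width': np.float64(0.086)}
```

```bash
python3 - <<'E'
import cv2
a=cv2.imread('pics/side0.png')
cv2.imwrite('pics/side_crop.png',cv2.resize(a[170:420,190:440],None,fx=2.4,fy=2.4,interpolation=cv2.INTER_CUBIC))
E
```

```text
(no output)
```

View pics/side_crop.png

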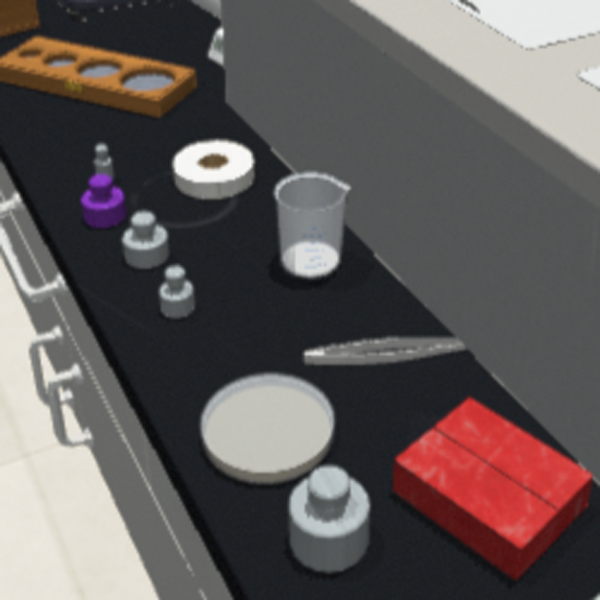

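View pics/scene0.png

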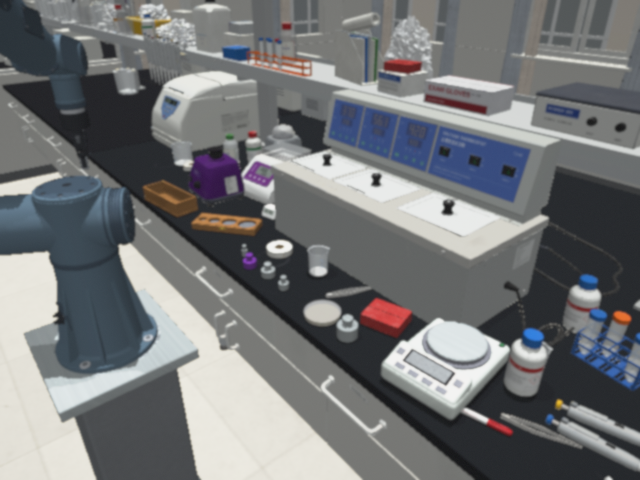

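View pics/wrist0.png

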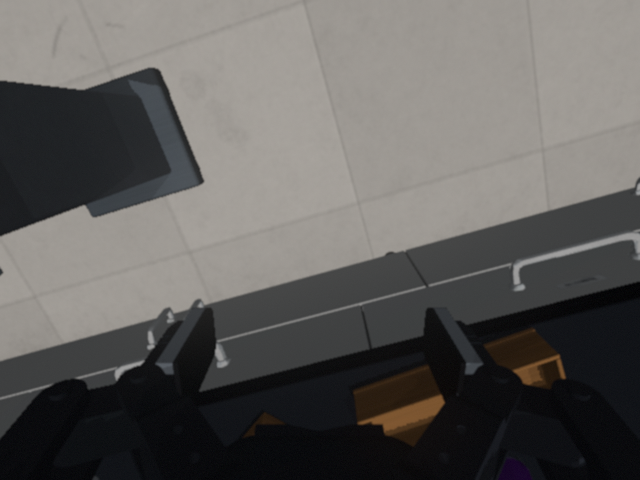

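Side crop: the bare steel weights in crop pixels are a (329,517), b (145,240), c (176,293) and d (102,163). The purple one at (102,202) is shaped like weight_b and is not meant. The block is at top left, with its largest well at (148,81). Next: a rough block yaw and the bath front.

```bash
cat > b.py <<'E'
E
python3 - <<'E'
from h import *
s,p=snap('side','side1')
f=lambda u,z:atz(s,p,(190+u[0]/2.4,170+u[1]/2.4),z)[:2].round(3)
print('wells',[f(u,.022) for u in [(148,81),(100,71),(60,60),(31,53)]])
print('corners',[f(u,.024) for u in [(162,92),(195,71),(30,38)]])
print('bath',[f(u,0) for u in [(228,100),(372,248),(600,480)]])
E
```

```text
wells [array([0.551, 0.272]), array([0.512, 0.321]), array([0.481, 0.37 ]), array([0.457, 0.404])]
corners [array([0.554, 0.236]), array([0.605, 0.266]), array([0.466, 0.442])]
bath [array([0.627, 0.228]), array([ 0.625, -0.089]), array([ 0.625, -0.388])]
```

>>> step_arm(increments=[[0,0,0,0,0,0.95,0.5],[0,0,0,0,0,0.95,0.5],[0,0,0,0,0,0.95,0.5],[0,0,0,0,0,0.95,0.5],[0,0,0,0,0,0.95,0.5],[0,0,0,0,0,0.95,0.5],[0,0,0,0,0,0.95,0.5],[0,0,0,0,0,0.95,0.5],[-0.95,0.33,0,0,0,0,0.5],[-0.95,0.33,0,0,0,0,0.5],[-0.95,0.33,0,0,0,0,0.5],[-0.95,0.33,0,0,0,0,0.5],[-0.95,0.33,0,0,0,0,0.5],[-0.95,0.33,0,0,0,0,0.5],[-0.95,0.33,0,0,0,0,0.5],[-0.95,0.33,0,0,0,0,0.5],[-0.95,0.33,0,0,0,0,0.5],[-0.95,0.33,0,0,0,0,0.5]])

```text
time_s: 4.55
eef_pos: [0.3698, 0.4047, 0.2314]
eef_rot: [0.0, 0.459, 0.889, 0.0]
ft_force: [-0.7, 0.3, 0.3]
gripper_width: 0.0426
gripper_force: 0.0
```

```bash
python3 - <<'E'
from h import *
s,p=snap('wrist','w1')
print(s['eef_pos'].round(3) if hasattr(s['eef_pos'],'round') else s['eef_pos'],s['eef_rot'],s['gripper_width'],cam(s,p)[:3,3])
for f in (r.look_for,r.tip_of): print(f(p,'weight_block'))
E
```

```text
[0.37  0.405 0.231] [4.36766085e-05 4.58685761e-01 8.88598539e-01 8.43744544e-05] 0.04260180325606804 [0.3223085  0.46967108 0.37382738]
[{'at': [0.4758, 0.3817, 0.0225], 'conf': 0.89}]
[{'at': [0.5095, 0.339, -0.002], 'conf': 0.59}]
```

View pics/w1.png

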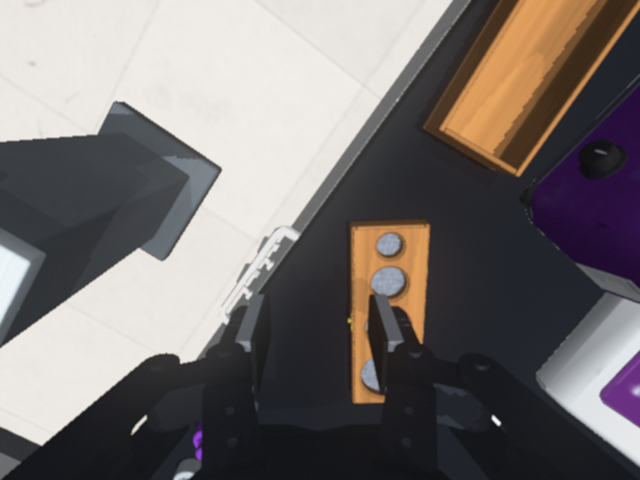

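>>> step_arm(increments=[[-0.95,0.3,0,0,0,0,0.5],[-0.95,0.3,0,0,0,0,0.5],[-0.95,0.3,0,0,0,0,0.5],[-0.95,0.3,0,0,0,0,0.5],[-0.95,0.3,0,0,0,0,0.5],[-0.95,0.3,0,0,0,0,0.5],[-0.95,0.3,0,0,0,0,0.5],[-0.95,0.3,0,0,0,0,0.5],[-0.95,0.3,0,0,0,0,0.5],[0,0,0,0,0,0,0.5]])

```text
time_s: 5.95
eef_pos: [0.5496, 0.2686, 0.2311]
eef_rot: [0.0, 0.46, 0.888, -0.0]
ft_force: [-0.7, -0.5, -1.5]
gripper_width: 0.0426
gripper_force: 0.0
```

```bash
python3 - <<'E'
from h import *
s,p=snap('wrist','w2')
print(np.round(s['eef_pos'],4),np.round(s['eef_rot'],4))
np.save('w2.npy',dict(s=s,p=p),allow_pickle=True)
for f in (r.look_for,r.tip_of): print(f(p,'weight_block'))
E
```

```text
[0.5496 0.2686 0.2311] [ 1.000e-04  4.597e-01  8.881e-01 -1.000e-04]
[{'at': [0.5062, 0.3439, 0.0211], 'conf': 0.71}]
[{'at': [0.5091, 0.3425, -0.0012], 'conf': 0.58}]
```

View pics/w2.png

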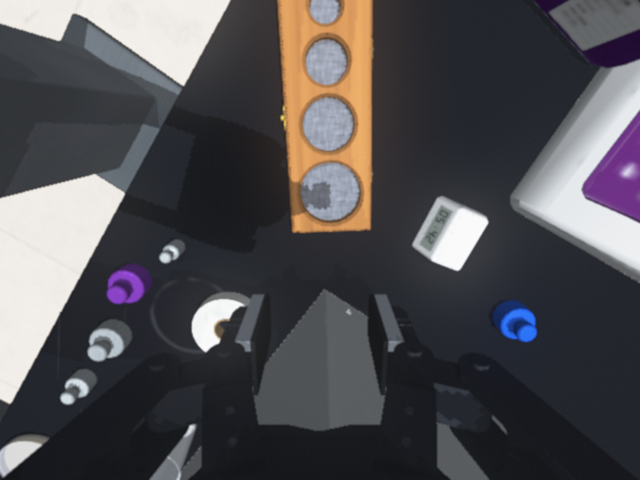

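```bash
python3 - <<'E'
from h import *
D=np.load('w2.npy',allow_pickle=True).item();s,p=D['s'],D['p']
def wells(img,roi):
    hsv=cv2.cvtColor(img,cv2.COLOR_BGR2HSV)
    m=((hsv[...,1]>110)&(hsv[...,0]<25)&(hsv[...,2]>60)).astype(np.uint8)*255
    cs,h=cv2.findContours(m,cv2.RETR_CCOMP,cv2.CHAIN_APPROX_NONE)
    return [cv2.fitEllipse(c) for c,hh in zip(cs,h[0]) if hh[3]>=0 and cv2.contourArea(c)>150]
E=wells(p['color'],None)
for e in E: print(np.round(e[0],1),np.round(e[1],1),[atz(s,p,e[0],z)[:3].round(4).tolist() for z in (.012,.018)])
# w1
s1={'eef_pos':[.3698,.4047,.2314],'eef_rot':[4.367e-05,.458686,.888599,8.4e-05]}
E1=wells(cv2.imread('pics/w1.png'),None)
for e in E1: print('w1',np.round(e[0],1),np.round(e[1],1),[atz(s1,p,e[0],z)[:3].round(4).tolist() for z in (.012,.018)])
s_,q=snap('wrist','w3')
for t in ['weight_a','weight_d']:
  for f in (r.look_for,r.tip_of):
    print(t,[(np.round(d['at'],3).tolist(),round(d['conf'],2),px(s_,q,d['at']).astype(int).tolist()) for d in f(q,t)])
E
```

```text
[329.7 191.3] [60.7 61.6] [[0.552, 0.2823, 0.012], [0.5512, 0.2832, 0.018]]
[327.7 123.7] [53.2 55.9] [[0.5126, 0.3337, 0.012], [0.5124, 0.3337, 0.018]]
[325.9  61.4] [43.6 48.1] [[0.4799, 0.3764, 0.012], [0.4803, 0.3757, 0.018]]
w1 [388.6 244. ] [23.5 27.5] [[0.4559, 0.4088, 0.012], [0.4537, 0.4098, 0.018]]
weight_a [([0.456, 0.141, 0.023], 0.92, [174, 252]), ([0.801, 0.289, 0.022], 0.81, [517, 320]), ([0.446, 0.006, 0.018], 0.69, [112, 337]), ([0.445, -0.074, 0.019], 0.57, [81, 385]), ([0.433, 0.085, 0.025], 0.56, [129, 282])]
weight_a [([0.803, 0.287, 0.001], 0.84, [508, 312]), ([0.453, 0.138, 0.004], 0.68, [177, 247]), ([0.447, -0.003, -0.0], 0.65, [117, 334]), ([0.433, 0.078, 0.004], 0.62, [135, 279]), ([0.442, -0.084, -0.001], 0.55, [85, 377])]
weight_d [([0.456, 0.141, 0.023], 0.92, [174, 252]), ([0.801, 0.289, 0.022], 0.81, [517, 320]), ([0.446, 0.006, 0.018], 0.69, [112, 337]), ([0.445, -0.074, 0.019], 0.57, [81, 385]), ([0.433, 0.085, 0.025], 0.56, [129, 282])]
weight_d [([0.803, 0.287, 0.001], 0.84, [508, 312]), ([0.453, 0.138, 0.004], 0.68, [177, 247]), ([0.447, -0.003, -0.0], 0.65, [117, 334]), ([0.433, 0.078, 0.004], 0.62, [135, 279]), ([0.442, -0.084, -0.001], 0.55, [85, 377])]
```

The block was measured at origin (0.508, 0.340) with yaw about 37°, and the large well is at pixel (330,191). The blue weight_b look-alike is at (517,320) and the purple one at (129,282). Now to weight_a.

>>> step_arm(increments=[[-0.96,-0.97,0,0,0,0,0.5],[-0.96,-0.97,0,0,0,0,0.5],[-0.96,-0.97,0,0,0,0,0.5],[-0.96,-0.97,0,0,0,0,0.5],[-0.96,-0.97,0,0,0,0,0.5],[-0.96,-0.97,0,0,0,0,0.5],[-0.96,-0.97,0,0,0,0,0.5],[-0.96,-0.97,0,0,0,0,0.5],[-0.96,-0.97,0,0,0,0,0.5],[-0.96,-0.97,0,0,0,0,0.5],[-0.96,-0.97,0,0,0,0,0.5],[-0.96,-0.97,0,0,0,0,0.5],[-0.96,-0.97,0,0,0,0,0.5],[-0.96,-0.97,0,0,0,0,0.5],[-0.96,-0.97,0,0,0,0,0.5],[-0.96,-0.97,0,0,0,0,0.5],[-0.96,-0.97,0,0,0,0,0.5],[-0.96,-0.97,0,0,0,0,0.5],[0,0,0,0,0,0,0.5]])

```text
time_s: 8.72
eef_pos: [0.4419, -0.3367, 0.2314]
eef_rot: [0.0, 0.46, 0.888, -0.0]
ft_force: [-0.6, 0.7, 0.4]
gripper_width: 0.0426
gripper_force: 0.0
```

```bash
cat >> h.py <<'E'
def go(tgt):
    s=r.observe();M=R(s['eef_rot']);d=M.T@(np.array(tgt)-s['eef_pos'])
    print('at',np.round(s['eef_pos'],4),'units',(d/.025).round(2),'t',s['time_s'],'yaw',np.degrees(np.arctan2(M[1,0],M[0,0])).round(1),'w',round(s['gripper_width'],4))
def wl(name,t='weight_a'):
    s,p=snap('wrist',name)
    for f in (r.look_for,r.tip_of):
        print([(np.round(d['at'],4).tolist(),round(d['conf'],2),px(s,p,d['at']).astype(int).tolist()) for d in f(p,t)])
    return s,p
E
python3 - <<'E'
from h import *
s,p=wl('w4')
go([.4405,-.336,.1])
E
```

```text
[([0.4359, -0.3392, 0.0336], 0.61, [313, 204])]
[([0.4394, -0.3447, -0.0016], 0.89, [313, 202])]
at [ 0.4424 -0.334   0.2312] units [-0.02 -0.11  5.25] t 8.875 yaw 125.4 w 0.0427
```

View pics/w4.png

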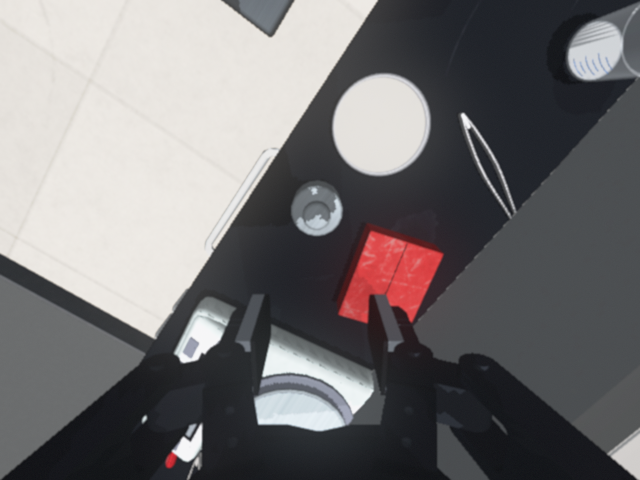

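```bash
python3 - <<'E'
from h import *
s,p=snap('wrist','w5')
print('knob top',[atz(s,p,(316,214),z).round(4).tolist() for z in (.045,.054)],'body', atz(s,p,(317,209),.02).round(4))
q=r.capture('side')
print('side knob top',[atz(None,q,(190+329/2.4,170+479/2.4),z).round(4).tolist() for z in (.045,.054)])
E
```

```text
knob top [[0.4424, -0.3403, 0.045], [0.4411, -0.3383, 0.054]] body [ 0.4438 -0.3409  0.02  ]
side knob top [[0.4476, -0.3368, 0.045], [0.4437, -0.3438, 0.054]]
```

>>> step_arm(increments=[[-0.13,-0.16,0.9,0,0,0,0.5],[0,0,0.9,0,0,0,0.5],[0,0,0.9,0,0,0,0.5],[0,0,0.9,0,0,0,0.5],[0,0,0.9,0,0,0,0.5],[0,0,0.9,0,0,0,0.5],[0,0,0.9,0,0,0,0.5],[0,0,0.7,0,0,0,0.5],[0,0,0.5,0,0,0,0.5],[0,0,0.3,0,0,0,0.5],[0,0,0,0,0,0,0.5],[0,0,0,0,0,0,1],[0,0,0,0,0,0,1],[0,0,0,0,0,0,1],[0,0,0,0,0,0,1],[0,0,0,0,0,0,1]], force=60)

```text
time_s: 10.98
eef_pos: [0.4414, -0.3403, 0.0372]
eef_rot: [0.001, 0.459, 0.889, -0.0]
ft_force: [-0.9, 1.4, 5.9]
gripper_width: 0.0233
gripper_force: 58.9
```

```bash
python3 - <<'E'
from h import *
go([.5515,.2828,.15])
s,p=snap('wrist','w6')
q=r.capture('side')
cv2.imwrite('pics/g1.png',np.hstack([p['color'][150:480,150:490],cv2.resize(q['color'][260:425,260:430],(340,330))]))
print(r.observe()['ft_force'])
E
```

```text
at [ 0.4414 -0.3403  0.0372] units [17.76 18.03 -4.53] t 10.975 yaw 125.4 w 0.0233
[-1.58618465  1.7070936   6.22871747]
```

View pics/g1.png

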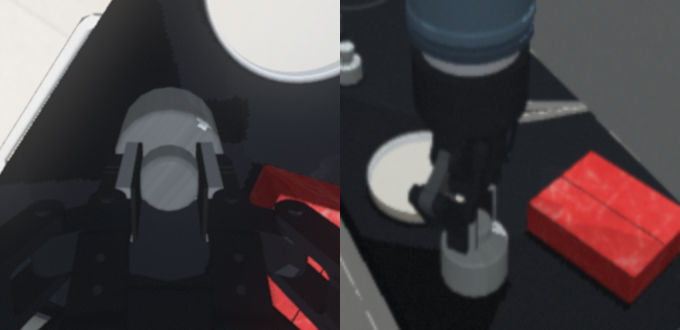

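>>> step_arm(increments=[[0,0,-0.3,0,0,0,1],[0,0,-0.6,0,0,0,1],[0,0,-0.8,0,0,0,1],[0,0,-1,0,0,0,1],[0,0,-1,0,0,0,1],[0,0,-0.8,0,0,0,1],[0,0,-0.3,0,0,0,1],[0,0,0,0,0,0,1]])

```text
time_s: 12.08
eef_pos: [0.441, -0.34, 0.1567]
eef_rot: [0.0, 0.459, 0.889, -0.0]
ft_force: [0.2, -0.7, -4.0]
gripper_width: 0.0228
gripper_force: 59.2
```

```bash
python3 - <<'E'
from h import *
go([.5515,.2828,.15])
s,p=snap('wrist','w7')
q=r.capture('side')
cv2.imwrite('pics/g2.png',np.hstack([p['color'][150:480,150:490],cv2.resize(q['color'][210:375,260:430],(340,330))]))
print(r.observe()['ft_force'],px(s,p,s['eef_pos']))
E
```

```text
at [ 0.441  -0.34    0.1567] units [17.75 18.03  0.25] t 12.075 yaw 125.4 w 0.0228
[ 0.16340265  0.63798073 -5.14722053] [321.27639773 309.12554476]
```

View pics/g2.png

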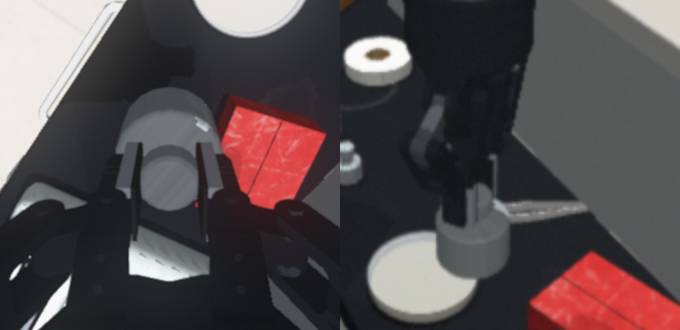

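```bash
python3 - <<'E'
from h import *
s,p=snap('wrist','w8')
M=R(s['eef_rot'])
for uv,h in [((318,328),.0175),((318,276),-.0)]:
    X=atz(s,p,uv,s['eef_pos'][2]+h);print(uv,(M.T@(X-s['eef_pos'])*1000).round(1))
E
```

```text
(318, 328) [  1.5  -1.4 -17.5]
(318, 276) [16.  -1.4  0. ]
```

>>> step_arm(increments=[[0.4,0.4,0,0,0,0,1],[0.9,0.92,0,0,0,0,1],[0.98,1,0,0,0,0,1],[0.98,1,0,0,0,0,1],[0.98,1,0,0,0,0,1],[0.98,1,0,0,0,0,1],[0.98,1,0,0,0,0,1],[0.98,1,0,0,0,0,1],[0.98,1,0,0,0,0,1],[0.98,1,0,0,0,0,1],[0.98,1,0,0,0,0,1],[0.98,1,0,0,0,0,1],[0.98,1,0,0,0,0,1],[0.98,1,0,0,0,0,1],[0.98,1,0,0,0,0,1],[0.98,1,0,0,0,0,1],[0.98,1,0,0,0,0,1],[0.98,1,0,0,0,0,1],[0.72,0.68,0,0,0,0,1],[0,0,0,0,0,0,1]])

```text
time_s: 14.72
eef_pos: [0.5502, 0.2837, 0.1555]
eef_rot: [-0.001, 0.457, 0.889, -0.0]
ft_force: [0.0, -0.4, -4.4]
gripper_width: 0.0232
gripper_force: 59.5
```

>>> step_arm(increments=[[0,0,0.6,0,0,0,1],[0,0,0.8,0,0,0,1],[0,0,0.8,0,0,0,1],[0,0,0.6,0,0,0,1],[0,0,0,0,0,0,1]])

```text
time_s: 15.35
eef_pos: [0.5502, 0.2808, 0.084]
eef_rot: [-0.001, 0.459, 0.888, -0.001]
ft_force: [-0.0, 0.2, -4.4]
gripper_width: 0.0228
gripper_force: 59.5
```

```bash
python3 - <<'E'
from h import *
go([.5515,.2828,.0495])
s,p=snap('wrist','w9')
q=r.capture('side')
cv2.imwrite('pics/g3.png',np.hstack([p['color'][100:480,130:510],cv2.resize(q['color'][140:260,190:310],(380,380))]))
E
```

```text
at [0.5502 0.2808 0.084 ] units [0.03 0.09 1.38] t 15.35 yaw 125.4 w 0.0228
```

View pics/g3.png

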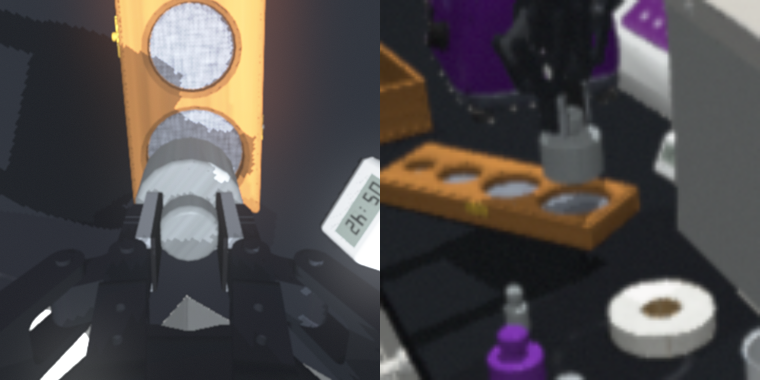

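>>> step_arm(increments=[[0,0.08,0.2,0,0,0,1],[0,0,0.4,0,0,0,1],[0,0,0.4,0,0,0,1],[0,0,0.2,0,0,0,1],[0,0,0.15,0,0,0,1],[0,0,0,0,0,0,1]])

```text
time_s: 16.2
eef_pos: [0.5529, 0.2826, 0.0522]
eef_rot: [-0.0, 0.459, 0.889, -0.0]
ft_force: [0.4, 0.9, -3.8]
gripper_width: 0.0228
gripper_force: 59.5
```

>>> step_arm(increments=[[0,0,0.08,0,0,0,1],[0,0,0.04,0,0,0,1],[0,0,0,0,0,0,1]])

```text
time_s: 16.58
eef_pos: [0.5531, 0.2826, 0.0495]
eef_rot: [-0.0, 0.459, 0.889, -0.0]
ft_force: [0.7, -0.9, -3.9]
gripper_width: 0.023
gripper_force: 59.5
```

>>> step_arm(increments=[[0,0,0.05,0,0,0,1],[0,0,0.05,0,0,0,1],[0,0,0,0,0,0,1]])

```text
time_s: 16.95
eef_pos: [0.5535, 0.2828, 0.0493]
eef_rot: [0.0, 0.459, 0.889, 0.0]
ft_force: [-6.9, -2.1, 10.9]
gripper_width: 0.023
gripper_force: 60.9
```

>>> step_arm(increments=[[0,0,0,0,0,0,0.5],[0,0,0,0,0,0,0.5],[0,0,0,0,0,0,0.5],[0,0,-0.4,0,0,0,0.5],[0,0,-0.8,0,0,0,0.5],[0,0,-1,0,0,0,0.5],[0,0,-1,0,0,0,0.5],[0,0,-1,0,0,0,0.5],[0,0,-1,0,0,0,0.5],[0,0,-0.8,0,0,0,0.5],[0,0,-0.4,0,0,0,0.5],[0,0,0,0,0,0,0.5]])

```text
time_s: 18.45
eef_pos: [0.5535, 0.2828, 0.2079]
eef_rot: [0.001, 0.459, 0.889, 0.0]
ft_force: [0.1, 0.4, -0.3]
gripper_width: 0.0426
gripper_force: 0.0
```

```bash
python3 - <<'E'
from h import *
s,p=snap('wrist','w10')
q=r.capture('side')
cv2.imwrite('pics/g4.png',np.hstack([p['color'][100:440,150:490],cv2.resize(q['color'][140:260,190:310],(340,340))]))
go([.4455,-.005,.17])
E
```

```text
at [0.5526 0.2825 0.2061] units [ -6.89 -10.15   1.46] t 18.55 yaw 125.4 w 0.0427
```

View pics/g4.png

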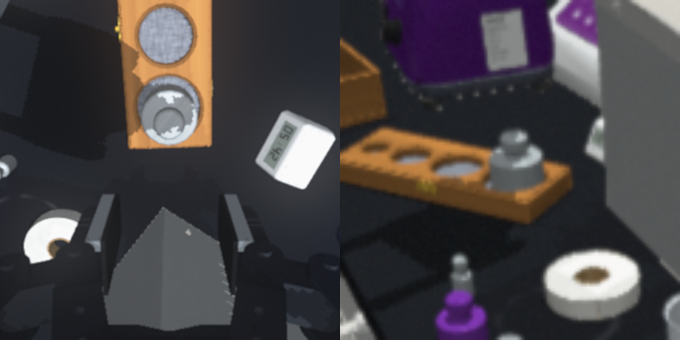

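Weight_a is seated upright in the largest well: it stands in the block at the right end in both views, at crop pixels (170,115) and (515,165). Next, weight_b.

>>> step_arm(increments=[[-0.63,-0.92,0,0,0,0,0.5],[-0.63,-0.92,0,0,0,0,0.5],[-0.63,-0.92,0,0,0,0,0.5],[-0.63,-0.92,0,0,0,0,0.5],[-0.63,-0.92,0,0,0,0,0.5],[-0.63,-0.92,0,0,0,0,0.5],[-0.63,-0.92,0,0,0,0,0.5],[-0.63,-0.92,0,0,0,0,0.5],[-0.63,-0.92,0,0,0,0,0.5],[-0.63,-0.92,0,0,0,0,0.5],[-0.6,-0.92,0,0,0,0,0.5],[0,0,0,0,0,0,0.5],[0,0,0,0,0,0,0.5]])

```text
time_s: 20.18
eef_pos: [0.4467, -0.0041, 0.2065]
eef_rot: [-0.001, 0.459, 0.888, 0.0]
ft_force: [-0.5, 0.1, 0.4]
gripper_width: 0.0429
gripper_force: 0.0
```

```bash
python3 - <<'E'
from h import *
go([.4455,-.005,.025])
s,p=wl('w11')
a=p['color'][60:380,160:640].copy()
cv2.imwrite('pics/c11.png',cv2.resize(a,None,fx=1.6,fy=1.6,interpolation=cv2.INTER_CUBIC))
E
```

```text
at [ 0.4467 -0.0041  0.2065] units [-0.01 -0.06  7.26] t 20.175 yaw 125.4 w 0.0429
[([0.426, 0.0755, 0.0241], 0.86, [354, 121]), ([0.4396, -0.0777, 0.0202], 0.72, [270, 264]), ([0.4403, 0.0007, 0.0216], 0.65, [317, 201]), ([0.5451, 0.2537, 0.0293], 0.57, [617, 18]), ([0.4501, 0.1322, 0.0244], 0.56, [419, 80])]
[([0.4543, 0.1375, 0.005], 0.91, [421, 80]), ([0.443, -0.0841, -0.0026], 0.9, [272, 262]), ([0.4324, 0.0787, 0.0011], 0.86, [359, 122]), ([0.4462, -0.0011, -0.002], 0.82, [321, 200]), ([0.5541, 0.2785, 0.0108], 0.62, [631, 2])]
```

View pics/c11.png

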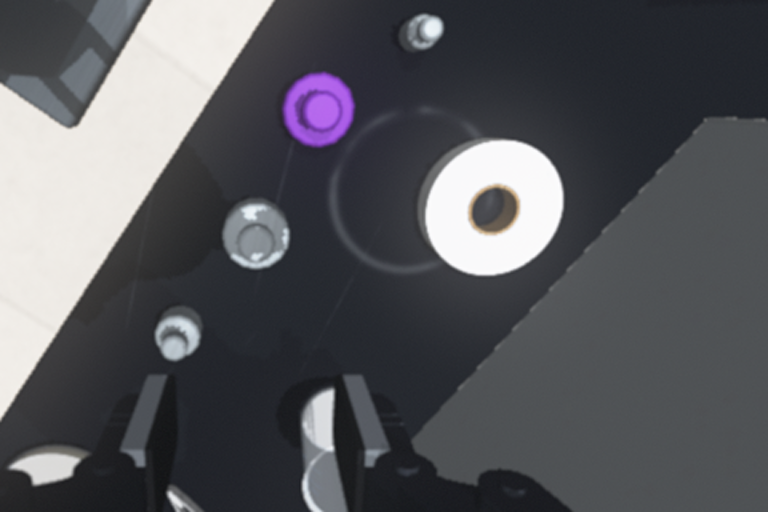

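The crop shows four candidates: purple (319,109), shaped like weight_b but the wrong colour; steel 39 mm (256,235), which is weight_b; steel (178,333), which is weight_c; and small steel (424,30), which is weight_d. I'll refine their positions.

```bash
python3 - <<'E'
from h import *
s,p=snap('wrist','w12')
for n,k,zk in [('b',(256,242),.041),('c',(174,345),.038),('d',(431,28),.037)]:
    print(n,atz(s,p,(160+k[0]/1.6,60+k[1]/1.6),zk).round(4))
q=r.capture('side')
for n,k,zk in [('b',(143,219),.041),('c',(176,272),.038),('d',(101,148),.037)]:
    print('side',n,atz(None,q,(190+k[0]/2.4,170+k[1]/2.4),zk).round(4))
E
```

```text
b [ 0.4452 -0.0017  0.041 ]
c [ 0.4426 -0.0804  0.038 ]
d [0.4531 0.1361 0.037 ]
side b [ 0.4459 -0.0092  0.041 ]
side c [ 0.4446 -0.0881  0.038 ]
side d [0.4536 0.1297 0.037 ]
```

>>> step_arm(increments=[[0.1,0,0.9,0,0,0,0.5],[0,0,0.9,0,0,0,0.5],[0,0,0.9,0,0,0,0.5],[0,0,0.9,0,0,0,0.5],[0,0,0.9,0,0,0,0.5],[0,0,0.9,0,0,0,0.5],[0,0,0.8,0,0,0,0.5],[0,0,0.6,0,0,0,0.5],[0,0,0.36,0,0,0,0.5],[0,0,0.1,0,0,0,0.5],[0,0,0,0,0,0,0.5],[0,0,0,0,0,0,1],[0,0,0,0,0,0,1],[0,0,0,0,0,0,1],[0,0,0,0,0,0,1],[0,0,0,0,0,0,1]], force=50)

```text
time_s: 22.42
eef_pos: [0.446, -0.0026, 0.0263]
eef_rot: [0.001, 0.459, 0.889, 0.0]
ft_force: [-1.0, 1.5, 6.7]
gripper_width: 0.0183
gripper_force: 48.9
```

>>> step_arm(increments=[[0,0,-0.3,0,0,0,1],[0,0,-0.6,0,0,0,1],[0,0,-0.8,0,0,0,1],[0,0,-1,0,0,0,1],[0,0,-1,0,0,0,1],[0,0,-0.8,0,0,0,1],[0,0,-0.5,0,0,0,1],[0,0,0,0,0,0,1]])

```text
time_s: 23.42
eef_pos: [0.4459, -0.0027, 0.1516]
eef_rot: [0.001, 0.459, 0.889, 0.0]
ft_force: [0.2, 0.9, -2.2]
gripper_width: 0.0182
gripper_force: 49.1
```

```bash
python3 - <<'E'
from h import *
go([.5125,.3337,.15])
s,p=snap('wrist','w13')
cv2.imwrite('pics/g5.png',cv2.resize(p['color'][150:450,150:490],None,fx=1.5,fy=1.5))
E
```

```text
at [ 0.4459 -0.0027  0.1516] units [9.43 9.96 0.06] t 23.425 yaw 125.4 w 0.0182
```

View pics/g5.png

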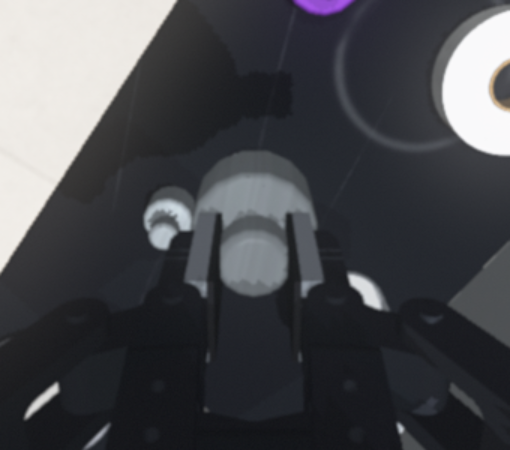

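>>> step_arm(increments=[[0.85,0.9,0,0,0,0,1],[0.85,0.9,0,0,0,0,1],[0.85,0.9,0,0,0,0,1],[0.85,0.9,0,0,0,0,1],[0.85,0.9,0,0,0,0,1],[0.85,0.9,0,0,0,0,1],[0.85,0.9,0,0,0,0,1],[0.85,0.9,0,0,0,0,1],[0.85,0.9,0,0,0,0,1],[0.85,0.9,0,0,0,0,1],[0.85,0.95,0,0,0,0,1],[0,0,0,0,0,0,1],[0,0,0.8,0,0,0,1],[0,0,0.9,0,0,0,1],[0,0,0.9,0,0,0,1],[0,0,0.7,0,0,0,1],[0,0,0,0,0,0,1],[0,0,0,0,0,0,1]])

```text
time_s: 25.72
eef_pos: [0.5132, 0.332, 0.0684]
eef_rot: [0.0, 0.459, 0.889, 0.0]
ft_force: [0.2, -0.3, -1.8]
gripper_width: 0.0184
gripper_force: 49.3
```

```bash
python3 - <<'E'
from h import *
go([.5136,.3321,.0383])
s,p=snap('wrist','w14')
cv2.imwrite('pics/g6.png',cv2.resize(p['color'][100:450,150:490],None,fx=1.5,fy=1.5))
E
```

```text
at [0.5132 0.332  0.0684] units [-0.01  0.01  1.21] t 25.725 yaw 125.4 w 0.0184
```

View pics/g6.png

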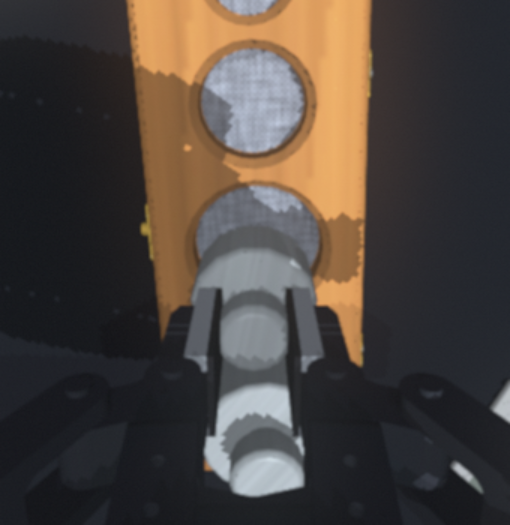

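>>> step_arm(increments=[[0,0.04,0.4,0,0,0,1],[0,0,0.4,0,0,0,1],[0,0,0.3,0,0,0,1],[0,0,0.1,0,0,0,1],[0,0,0.04,0,0,0,1],[0,0,0,0,0,0,1]])

```text
time_s: 26.52
eef_pos: [0.5131, 0.3326, 0.0383]
eef_rot: [-0.0, 0.459, 0.889, -0.001]
ft_force: [-6.1, -3.0, 11.1]
gripper_width: 0.0183
gripper_force: 50.6
```

>>> step_arm(increments=[[0,0,0,0,0,0,0.6],[0,0,0,0,0,0,0.6],[0,0,0,0,0,0,0.6],[0,0,-0.4,0,0,0,0.6],[0,0,-0.8,0,0,0,0.6],[0,0,-1,0,0,0,0.6],[0,0,-1,0,0,0,0.6],[0,0,-1,0,0,0,0.6],[0,0,-1,0,0,0,0.6],[0,0,-0.8,0,0,0,0.6],[0,0,-0.4,0,0,0,0.6],[0,0,0,0,0,0,0.6]])

```text
time_s: 28.02
eef_pos: [0.5139, 0.3329, 0.1979]
eef_rot: [0.0, 0.459, 0.889, 0.001]
ft_force: [-1.4, 0.4, -0.0]
gripper_width: 0.0347
gripper_force: 0.0
```

>>> step_arm(increments=[[-0.92,-0.91,0,0,0,0,0.6],[-0.92,-0.91,0,0,0,0,0.6],[-0.92,-0.91,0,0,0,0,0.6],[-0.92,-0.91,0,0,0,0,0.6],[-0.92,-0.91,0,0,0,0,0.6],[-0.92,-0.91,0,0,0,0,0.6],[-0.92,-0.91,0,0,0,0,0.6],[-0.92,-0.91,0,0,0,0,0.6],[-0.92,-0.91,0,0,0,0,0.6],[-0.92,-0.91,0,0,0,0,0.6],[-0.92,-0.91,0,0,0,0,0.6],[-0.92,-0.91,0,0,0,0,0.6],[-0.86,-0.93,0,0,0,0,0.6],[0,0,0,0,0,0,0.6],[0,0,0,0,0,0,0.6]])

```text
time_s: 29.9
eef_pos: [0.444, -0.0808, 0.1963]
eef_rot: [-0.001, 0.459, 0.888, 0.0]
ft_force: [0.4, 0.2, 0.8]
gripper_width: 0.0339
gripper_force: 0.0
```

```bash
python3 - <<'E'
from h import *
go([.4425,-.081,.0235])
s,p=wl('w15')
q=r.capture('side')
cv2.imwrite('pics/g7.png',np.hstack([cv2.resize(p['color'][120:320,220:420],(400,400)),cv2.resize(q['color'][140:260,190:310],(400,400))]))
E
```

```text
at [ 0.444  -0.0808  0.1963] units [ 0.02 -0.05  6.91] t 29.9 yaw 125.4 w 0.0339
[([0.4372, -0.0796, 0.0204], 0.73, [314, 206]), ([0.4277, 0.071, 0.0259], 0.68, [416, 45]), ([0.4554, 0.1315, 0.0136], 0.45, [490, 0])]
[([0.4328, 0.0746, 0.0036], 0.81, [417, 50]), ([0.4451, -0.0815, -0.0027], 0.67, [320, 206])]
```

View pics/g7.png

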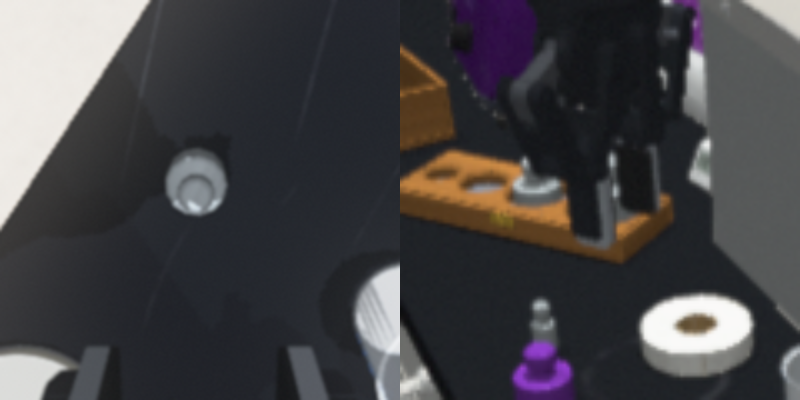

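Weight_b stands in the second well, and weight_c's knob is at pixel (317.5,216.5) in the full picture.

```bash
python3 - <<'E'
from h import *
s,p=snap('wrist','w16')
X=atz(s,p,(317.5,216.5),.038);print(X.round(4));go([X[0],X[1],.0235])
E
```

```text
[ 0.4427 -0.082   0.038 ]
at [ 0.4444 -0.0806  0.1969] units [-0.01 -0.09  6.94] t 30.15 yaw 125.5 w 0.0339
```

>>> step_arm(increments=[[0,-0.07,0.9,0,0,0,0.6],[0,0,0.9,0,0,0,0.6],[0,0,0.9,0,0,0,0.6],[0,0,0.9,0,0,0,0.6],[0,0,0.9,0,0,0,0.6],[0,0,0.9,0,0,0,0.6],[0,0,0.8,0,0,0,0.6],[0,0,0.5,0,0,0,0.6],[0,0,0.24,0,0,0,0.6],[0,0,0,0,0,0,0.6],[0,0,0,0,0,0,1],[0,0,0,0,0,0,1],[0,0,0,0,0,0,1],[0,0,0,0,0,0,1],[0,0,0,0,0,0,1]], force=45)

```text
time_s: 32.02
eef_pos: [0.4436, -0.0826, 0.0243]
eef_rot: [0.001, 0.459, 0.889, 0.0]
ft_force: [-0.8, 0.5, 6.3]
gripper_width: 0.0137
gripper_force: 44.1
```

>>> step_arm(increments=[[0,0,-0.3,0,0,0,1],[0,0,-0.6,0,0,0,1],[0,0,-0.8,0,0,0,1],[0,0,-1,0,0,0,1],[0,0,-1,0,0,0,1],[0,0,-1,0,0,0,1],[0,0,-0.6,0,0,0,1],[0,0,0,0,0,0,1]])

```text
time_s: 33.02
eef_pos: [0.4437, -0.0828, 0.1573]
eef_rot: [0.001, 0.459, 0.889, 0.0]
ft_force: [-0.4, 0.3, -0.5]
gripper_width: 0.0132
gripper_force: 44.1
```

```bash
python3 - <<'E'
from h import *
go([.4801,.3763,.15])
s,p=snap('wrist','w17')
cv2.imwrite('pics/g8.png',cv2.resize(p['color'][200:400,220:420],(500,500)))
E
```

```text
at [ 0.4437 -0.0828  0.1573] units [14.13 11.82  0.27] t 33.025 yaw 125.4 w 0.0132
```

View pics/g8.png

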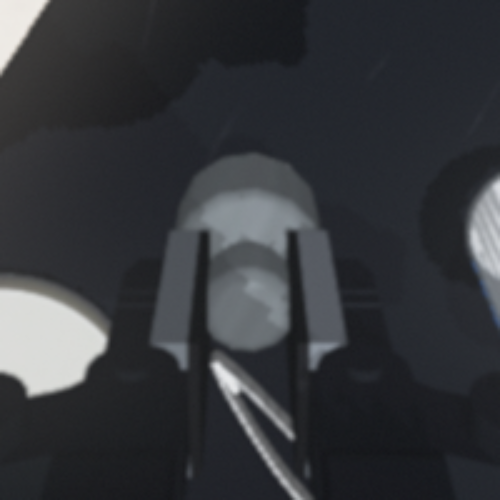

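>>> step_arm(increments=[[0.94,0.79,0,0,0,0,1],[0.94,0.79,0,0,0,0,1],[0.94,0.79,0,0,0,0,1],[0.94,0.79,0,0,0,0,1],[0.94,0.79,0,0,0,0,1],[0.94,0.79,0,0,0,0,1],[0.94,0.79,0,0,0,0,1],[0.94,0.79,0,0,0,0,1],[0.94,0.79,0,0,0,0,1],[0.94,0.79,0,0,0,0,1],[0.94,0.79,0,0,0,0,1],[0.94,0.79,0,0,0,0,1],[0.94,0.79,0,0,0,0,1],[0.94,0.79,0,0,0,0,1],[0.9,0.76,0,0,0,0,1],[0,0,0,0,0,0,1],[0,0,0,0,0,0,1]])

```text
time_s: 35.2
eef_pos: [0.4794, 0.3745, 0.1546]
eef_rot: [-0.001, 0.459, 0.889, -0.001]
ft_force: [0.7, -0.7, -0.8]
gripper_width: 0.0134
gripper_force: 44.2
```

>>> step_arm(increments=[[0,0,0.7,0,0,0,1],[0,0,0.8,0,0,0,1],[0,0,0.8,0,0,0,1],[0,0,0.8,0,0,0,1],[0,0,0.5,0,0,0,1],[0,0,0,0,0,0,1],[0,0,0,0,0,0,1]])

```text
time_s: 36.08
eef_pos: [0.4808, 0.3756, 0.0667]
eef_rot: [0.0, 0.459, 0.889, 0.0]
ft_force: [0.9, -0.6, -1.0]
gripper_width: 0.0135
gripper_force: 44.2
```

```bash
python3 - <<'E'
from h import *
go([.4811,.3747,.0363])
s,p=snap('wrist','w18')
cv2.imwrite('pics/g9.png',cv2.resize(p['color'][100:450,150:490],None,fx=1.5,fy=1.5))
E
```

```text
at [0.4808 0.3756 0.0667] units [-0.04 -0.01  1.21] t 36.075 yaw 125.4 w 0.0135
```

View pics/g9.png

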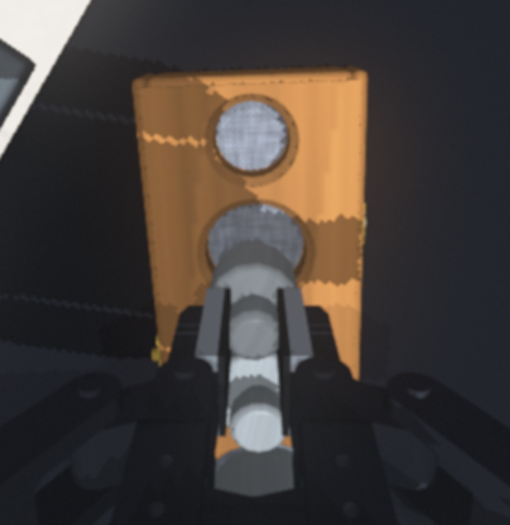

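I've now viewed 16 pictures, two over the limit of 14, so from here on I'll work from numbers only. Lowering weight_c.

>>> step_arm(increments=[[-0.03,0,0.4,0,0,0,1],[0,0,0.4,0,0,0,1],[0,0,0.3,0,0,0,1],[0,0,0.1,0,0,0,1],[0,0,0.04,0,0,0,1],[0,0,0,0,0,0,1]])

```text
time_s: 36.88
eef_pos: [0.4804, 0.3746, 0.0363]
eef_rot: [-0.0, 0.459, 0.889, -0.0]
ft_force: [-6.3, -3.8, 12.3]
gripper_width: 0.013
gripper_force: 45.4
```

```bash
python3 - <<'E'
from h import *
_,p=snap('wrist','w19')
s={'eef_pos':[.4808,.3756,.0667],'eef_rot':[0,.459,.8885,0]}
print(atz(s,p,(317.3,190),.012))
go([.453,.1365,.2])
E
```

```text
[0.45457169 0.40927455 0.012     ]
at [0.4804 0.3746 0.0363] units [-7.13 -6.42 -6.54] t 36.925 yaw 125.4 w 0.0135
```

>>> step_arm(increments=[[0,0,0,0,0,0,0.6],[0,0,0,0,0,0,0.6],[0,0,0,0,0,0,0.6],[0,0,-0.4,0,0,0,0.6],[0,0,-0.8,0,0,0,0.6],[0,0,-1,0,0,0,0.6],[0,0,-1,0,0,0,0.6],[0,0,-1,0,0,0,0.6],[0,0,-1,0,0,0,0.6],[0,0,-0.8,0,0,0,0.6],[0,0,-0.4,0,0,0,0.6],[0,0,0,0,0,0,0.6]])

```text
time_s: 38.42
eef_pos: [0.481, 0.3748, 0.1959]
eef_rot: [0.0, 0.459, 0.889, 0.001]
ft_force: [-0.9, 0.5, -1.0]
gripper_width: 0.0341
gripper_force: 0.0
```

>>> step_arm(increments=[[-0.89,-0.8,0,0,0,0,0.6],[-0.89,-0.8,0,0,0,0,0.6],[-0.89,-0.8,0,0,0,0,0.6],[-0.89,-0.8,0,0,0,0,0.6],[-0.89,-0.8,0,0,0,0,0.6],[-0.89,-0.8,0,0,0,0,0.6],[-0.89,-0.8,0,0,0,0,0.6],[-0.89,-0.8,0,0,0,0,0.6],[0,0,0,0,0,0,0.6],[0,0,0,0,0,0,0.6]])

```text
time_s: 39.67
eef_pos: [0.4531, 0.1372, 0.1945]
eef_rot: [-0.001, 0.459, 0.888, -0.0]
ft_force: [-0.8, 0.3, 0.0]
gripper_width: 0.0344
gripper_force: 0.0
```

```bash
python3 - <<'E'
from h import *
go([.453,.1365,.025])
s,p=wl('w20','weight_d')
g=p['color'].astype(int); sub=g[150:260,260:390].max(2)
m=(sub>75).astype(np.uint8)
n,l,st,c=cv2.connectedComponentsWithStats(m)
for i in range(1,n):
    if st[i,4]>60: print(st[i],c[i]+[260,150])
E
```

```text
at [0.4531 0.1372 0.1945] units [-0.03 -0.02  6.78] t 39.675 yaw 125.4 w 0.0344
[([0.4284, 0.0831, 0.0256], 0.82, [263, 245]), ([0.5445, 0.2759, 0.0461], 0.61, [519, 144]), ([0.5057, 0.3286, 0.0294], 0.58, [521, 55]), ([0.4501, 0.1399, 0.0234], 0.56, [319, 208]), ([0.4839, 0.3619, 0.0151], 0.45, [522, 0]), ([0.5579, -0.0555, 0.0259], 0.21, [295, 410])]
[([0.4297, 0.0751, 0.0024], 0.97, [263, 244]), ([0.5105, 0.3306, 0.0099], 0.72, [514, 60]), ([0.5498, 0.2799, 0.0109], 0.68, [505, 141]), ([0.4532, 0.1382, 0.0033], 0.66, [320, 206])]
[ 50  51  20  24 346] [319.54913295 212.08092486]
[  0  79  25  31 684] [270.99269006 245.36988304]
```

>>> step_arm(increments=[[-0.04,-0.02,0.9,0,0,0,0.6],[0,0,0.9,0,0,0,0.6],[0,0,0.9,0,0,0,0.6],[0,0,0.9,0,0,0,0.6],[0,0,0.9,0,0,0,0.6],[0,0,0.9,0,0,0,0.6],[0,0,0.7,0,0,0,0.6],[0,0,0.45,0,0,0,0.6],[0,0,0.22,0,0,0,0.6],[0,0,0,0,0,0,0.6],[0,0,0,0,0,0,1],[0,0,0,0,0,0,1],[0,0,0,0,0,0,1],[0,0,0,0,0,0,1],[0,0,0,0,0,0,1]], force=40)

```text
time_s: 41.7
eef_pos: [0.4543, 0.1358, 0.0264]
eef_rot: [0.001, 0.459, 0.889, 0.0]
ft_force: [-1.2, 0.2, 5.4]
gripper_width: 0.0091
gripper_force: 39.3
```

>>> step_arm(increments=[[0,0,-0.3,0,0,0,1],[0,0,-0.6,0,0,0,1],[0,0,-0.8,0,0,0,1],[0,0,-1,0,0,0,1],[0,0,-1,0,0,0,1],[0,0,-1,0,0,0,1],[0,0,-0.6,0,0,0,1],[0,0,0,0,0,0,1]])

```text
time_s: 42.7
eef_pos: [0.4543, 0.1359, 0.1596]
eef_rot: [0.001, 0.459, 0.889, 0.001]
ft_force: [-0.4, -0.7, -1.2]
gripper_width: 0.009
gripper_force: 39.2
```

```bash
python3 - <<'E'
from h import *
s,p=wl('w21','weight_d')
M=R(s['eef_rot'])
for d in r.tip_of(p,'weight_d')+r.look_for(p,'weight_d'): print((M.T@(np.array(d['at'])-s['eef_pos'])*1000).round(1),round(d['conf'],2))
sub=p['color'][240:350,290:350].max(2)
print(sub[::5,::4])
go([.4548,.4094,.15])
E
```

```text
[([0.4516, 0.1419, 0.1588], 0.91, [324, 295]), ([0.5056, 0.3283, 0.0317], 0.8, [550, 42]), ([0.4294, 0.0854, 0.025], 0.62, [259, 255]), ([0.5469, 0.2732, 0.0451], 0.56, [544, 150])]
[([0.4536, 0.1358, 0.1347], 0.9, [319, 283]), ([0.5116, 0.3337, 0.0094], 0.88, [542, 47]), ([0.5521, 0.2786, 0.0133], 0.87, [529, 145]), ([0.4343, 0.0745, 0.0049], 0.77, [260, 259])]
[ 0.4 -0.7 24.9] 0.9
[128.3 161.  150.4] 0.88
[ 59.9 162.1 146.6] 0.87
[-38.2 -52.2 154.6] 0.77
[6.5 1.3 0.8] 0.91
[127.3 153.  128.1] 0.8
[-26.5 -49.8 134.5] 0.62
[ 58.5 154.8 114.8] 0.56
[[ 48  48  48  47  47  47  46  48  48  47  47  48  48  48  48]
 [ 47  48  47  48  48  48  47  48  47  49  48  49  49  50  50]
 [ 49  49  48  48  48  49  48  48  47  48  50  49  50  51  50]
 [ 49  49  48  48  48  49  46  49  48  53  58  55  52  51  51]
 [ 50  49  50  55  60  59  49  47  50  56  62  62  60  59  58]
 [ 49  56  69  65  54  47  47  47  46  51  52  52  53  53  54]
 [ 59  60  52  48  46  56  79  88  87  79  53  53  55  54  54]
 [ 53  48  46  46  66  85  87  89  89  88  86  61  54  56  57]
 [ 50  49  46  47  82  86  88  90  90  89 
[... 215 characters left out ...]
  99 100 100  34 111  85  86  86 110  61  84 103 104 176]
 [ 52  99  99  97  35  85  91 102  95  90  54  66 104 104 100]
 [ 76  98  99  97  34 122 135 141 137 131  66  57 104 105 104]
 [ 91  98  99  87  33 135 148 149 149 143  75  49 104 104 105]
 [ 98  99 100  75  33 140 146 145 146 146  70  44 103 104 105]
 [ 99  99  99  67  32 119 141 143 144 132  58  41 103 104 105]
 [ 98  99  98  54  31  46  54  78  64  52  40  41 102 103 104]
 [ 99  97  97  41  31  46  47  47  48  49  38  41  98 103 101]
 [ 35 118 162  65  35  45  45  47  48  49  38  53 157 158  59]
 [ 35  34 101  65  37  59  54  49  48  49  37  50 130  44  48]]
at [0.4527 0.1357 0.1572] units [8.87 6.41 0.29] t 42.95 yaw 125.4 w 0.009
```

>>> step_arm(increments=[[0.88,0.64,0,0,0,0,1],[0.88,0.64,0,0,0,0,1],[0.88,0.64,0,0,0,0,1],[0.88,0.64,0,0,0,0,1],[0.88,0.64,0,0,0,0,1],[0.88,0.64,0,0,0,0,1],[0.88,0.64,0,0,0,0,1],[0.88,0.64,0,0,0,0,1],[0.88,0.64,0,0,0,0,1],[0.88,0.64,0,0,0,0,1],[0,0,0,0,0,0,1],[0,0,0.7,0,0,0,1],[0,0,0.9,0,0,0,1],[0,0,0.9,0,0,0,1],[0,0,0.7,0,0,0,1],[0,0,0.2,0,0,0,1],[0,0,0,0,0,0,1],[0,0,0,0,0,0,1]])

```text
time_s: 45.2
eef_pos: [0.4572, 0.4082, 0.0743]
eef_rot: [0.0, 0.459, 0.889, 0.001]
ft_force: [0.5, 0.3, -0.4]
gripper_width: 0.0086
gripper_force: 39.2
```

```bash
python3 - <<'E'
from h import *
go([.4548,.4090,.0384])
s,p=wl('w22','weight_d')
hsv=cv2.cvtColor(p['color'],cv2.COLOR_BGR2HSV)
m=((hsv[...,1]>110)&(hsv[...,0]<25)&(hsv[...,2]>50))
for y in range(180,300,8):
    row=m[y,220:440]; print(y,''.join('#' if v else '.' for v in row[::3]))
print('well projects',px(s,p,[.4548,.4094,.012]),px(s,p,[.4548,.4094,.024]))
E
```

```text
at [0.4572 0.4082 0.0743] units [ 0.08 -0.06  1.43] t 45.2 yaw 125.4 w 0.0086
[([0.5048, 0.3424, 0.0317], 0.97, [321, 390]), ([0.452, 0.4145, 0.0715], 0.75, [319, 289]), ([0.4783, 0.3782, 0.0481], 0.73, [320, 344])]
[([0.4563, 0.4093, 0.0498], 0.73, [320, 282]), ([0.4816, 0.3744, 0.0114], 0.68, [320, 317]), ([0.5143, 0.3345, 0.0078], 0.61, [325, 379])]
180 ..........................................................................
188 ..........................................................................
196 ..........................................................................
204 ..........................................................................
212 ...........................................#.######.##....................
220 ...........#############################################..................
228 .........################################################.................
236 .........########################.######################..................
244 ..........#################............#################..................
252 ..........################...............###############..................
260 ..........################..............################..................
268 ..........##################...........#################..................
276 ...........##################..........#################..................
284 ...........#################...........#################..................
292 ...........##############.................##############..................
well projects [318.37523937 253.8026689 ] [318.38759054 261.30022878]
```

>>> step_arm(increments=[[0.06,-0.04,0.4,0,0,0,1],[0,0,0.4,0,0,0,1],[0,0,0.4,0,0,0,1],[0,0,0.2,0,0,0,1],[0,0,0.05,0,0,0,1],[0,0,0,0,0,0,1]])

```text
time_s: 46.1
eef_pos: [0.4552, 0.4087, 0.0384]
eef_rot: [0.0, 0.459, 0.889, 0.0]
ft_force: [-4.1, -3.2, 11.9]
gripper_width: 0.009
gripper_force: 40.2
```

Contact came at the floor height (0.0384 − 0.0264 = 0.012 m). Release and retreat.

>>> step_arm(increments=[[0,0,0,0,0,0,0.6],[0,0,0,0,0,0,0.6],[0,0,0,0,0,0,0.6],[0,0,-0.4,0,0,0,0.6],[0,0,-0.8,0,0,0,0.6],[0,0,-1,0,0,0,0.6],[0,0,-1,0,0,0,0.6],[0,0,-1,0,0,0,0.6],[0,0,-1,0,0,0,0.6],[0,0,-0.8,0,0,0,0.6],[0,0,-0.4,0,0,0,0.6],[-1,0,0,0,0,0,0.6],[-1,0,0,0,0,0,0.6],[-1,0,0,0,0,0,0.6],[-1,0,0,0,0,0,0.6],[-0.5,0,0,0,0,0,0.6],[0,0,0,0,0,0,0.6],[0,0,0,0,0,0,0.6]])

```text
time_s: 48.35
eef_pos: [0.5194, 0.3174, 0.1969]
eef_rot: [-0.0, 0.458, 0.889, -0.0]
ft_force: [-0.3, -0.3, -0.1]
gripper_width: 0.034
gripper_force: 0.0
```

```bash
python3 - <<'E'
from h import *
s,p=wl('w23')
for c in ['scene','side']:
    s,q=snap(c,c+'_end')
    for t in ['weight_a','petri_dish','label_tape','beaker','slide_box']:
        print(c,t,[(np.round(d['at'],3).tolist(),round(d['conf'],2)) for d in r.tip_of(q,t)])
# knob rows projected vs model in wrist view
s,p=snap('wrist','w24')
for n,y,h,k in [('a',-72,.066,26),('b',-7.5,.053,21),('c',46,.050,16),('d',88.5,.049,12)]:
    u=np.array([-.608,.794]);X=np.array([.508,.3397])+u*y/1000
    print(n,px(s,p,[*X,h]).round(1))
hsv=cv2.cvtColor(p['color'],cv2.COLOR_BGR2HSV)
m=((hsv[...,1]>110)&(hsv[...,0]<25)&(hsv[...,2]>50)).astype(np.uint8)
cs,hh=cv2.findContours(m,cv2.RETR_CCOMP,cv2.CHAIN_APPROX_NONE)
for c,h in zip(cs,hh[0]):
    if cv2.contourArea(c)>150: print('hole' if h[3]>=0 else 'outer',cv2.boundingRect(c),cv2.contourArea(c))
E
```

```text
[([0.5081, 0.3366, 0.0301], 0.98, [322, 188]), ([0.4571, 0.4063, 0.0503], 0.94, [321, 76]), ([0.4761, 0.3748, 0.0341], 0.93, [317, 128]), ([0.5491, 0.2875, 0.0453], 0.88, [327, 264]), ([0.7958, 0.294, 0.0222], 0.8, [520, 377]), ([0.4339, 0.0864, 0.0263], 0.68, [117, 346])]
[([0.8038, 0.2847, 0.0012], 0.97, [510, 373]), ([0.5125, 0.3313, 0.0114], 0.91, [322, 192]), ([0.4292, 0.0757, 0.0015], 0.86, [121, 337]), ([0.4794, 0.3743, 0.0103], 0.67, [320, 130]), ([0.4555, 0.4108, 0.0156], 0.55, [322, 75])]
scene weight_a [([0.431, 0.072, 0.005], 0.74), ([0.553, 0.282, 0.012], 0.66), ([0.513, 0.331, 0.01], 0.61), ([0.451, 0.41, 0.012], 0.55), ([0.48, 0.378, 0.014], 0.37), ([0.45, -0.242, -0.001], 0.34), ([0.573, -0.082, 0.001], 0.16)]
scene petri_dish [([0.45, -0.244, -0.001], 0.81)]
scene label_tape [([0.551, 0.09, 0.005], 0.92)]
scene beaker [([0.573, -0.084, 0.002], 0.73), ([0.477, 0.375, 0.011], 0.55)]
scene slide_box [([0.553, -0.366, 0.001], 0.96)]
side weight_a [([0.557, 0.285, 0.01], 0.79), ([0.513, 0.332, 0.009], 0.72), ([0.482, 0.372, 0.015], 0.67), ([0.434, 0.076, 0.006], 0.55), ([0.451, 0.409, 0.012], 0.48)]
side petri_dish [([0.448, -0.244, 0.002], 0.74)]
side label_tape [([0.547, 0.086, 0.001], 0.8)]
side beaker [([0.57, -0.08, 0.001], 0.79)]
side slide_box [([0.549, -0.364, -0.001], 0.8)]
a [327.6 279.3]
b [324.9 199.1]
c [322.7 129.4]
d [320.7  68.6]
outer (270, 41, 102, 258) 19619.0
hole (296, 162, 57, 58) 2440.5
hole (300, 104, 46, 49) 1693.5
hole (304, 56, 34, 38) 985.0
```

All four weights stand at z ≈ 0.012 in their wells, the bystanders have not moved, and the arm is clear.

```bash
python3 -c "
from plant import r
print(r.hand_in())"
```

```text
the job is handed in; nothing more can be done
None
```

I put all four weights upright and fully down in their own wells, left the bystanders in place and handed the job in at about 48 s; I viewed 16 pictures instead of the 14 allowed, and the end state was checked by network readings from all three cameras, not by eye.

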